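# Register the V-block and hold the reference rod in it

### The job

At the tube reader's stage, push the loose V-block fully home, flush against both red stops. Then take the amber glass reference rod from the blue cradle, lay it centred along the V, and press it gently down onto both sloping faces with roughly 10 N. Finish while still holding it pressed there, with the block still home on its stops; leave the white rod and everything else alone.

Things in the scene. Friction and masses are not known exactly. Their poses are not given: they have to be found in the camera images.
- stage: Fixed grey plate, 240 (x) x 340 (y) x 10 mm high, flat on the table; origin: centre of its underside; x away from the robot, y left, slightly yawed. Red far stop along y: inner face at x = +85 mm, y = -110 to +110. Red right stop along x: inner face at y = -95 mm, x = -85 to +95. White optical head, 50 x 24 mm, 80 mm above the table, at x = 35, y = -152.
- stop_corner (a point): Point on the plate's upper face (10 mm above the table) where the inner faces of the two red stops would meet; axes as the stage. block_corner belongs here. The stops are 14 mm thick and rise 16 mm above the plate.
- vblock: Loose aluminium V-block on the stage, about 0.6 kg, friction about 0.6: base 100 (x) x 120 (y) x 20 mm with two upright V rests (see v_seat). Origin: centre of its underside, 10 mm above the table. Starts turned up to 17 degrees and 35 to 65 mm short of the stops. Home, its axes are the stage's and its origin is at x = 35, y = -35 mm in the stage's frame.
- block_corner (a point): Lower corner of the V-block's base at its x = +50, y = -60 mm (far right corner): it comes to stop_corner.
- v_seat (a point): Where the rod's centre lies when seated: at the V-block's x = 0, y = 0, 49.8 mm above its underside. The 90-degree V runs along y: bottom line 30 mm, upper edges 52 mm above the underside. The two rests, 61 mm wide in x and 18 mm thick in y, are centred at y = -37 and +37 mm: a 56 mm gap between them, above the base, is free for fingers.
- near_flank: The green sloping faces of both V rests on the block's -x side (45 degrees, slippery low-friction plastic, about 0.15). Origin and axes as the V-block.
- far_flank: The green sloping faces of both V rests on the block's +x side (45 degrees, slippery low-friction plastic, about 0.15). Origin and axes as the V-block.
- cradle: Fixed blue cradle on the table, base 200 (x) x 120 (y) x 10 mm; origin: centre of its underside. Two slots along y at x = -60 and +60 mm, each of two shallow V rests (14 mm thick, at y = -42 and +42 mm, tops 40 mm above the table), so the middle 70 mm of a rod is free. Either slot may hold the amber rod.
- amber_rod: Amber glass reference rod with thin black end bands, 28 mm diameter, 140 mm long, about 0.2 kg, lying in one slot of the cradle. Origin: its centre (45.8 mm above the table at the start); its y runs along the rod.
- white_rod: White rod with blue end bands, same size, in the other slot: leave it. Origin: its centre; its y runs along it.
- brown_bottle: Small amber bottle with white cap, 44 mm diameter, 85 mm high. Origin: centre of its underside. Leave alone.
- marker: Red marker pen with a square black cap, 135 mm long, lying on the table. Origin: under its middle; x along it. Leave alone.
- timer: Black bench timer, 50 x 75 x 30 mm. Origin: centre of its underside. Leave alone.
- beaker: Clear open beaker, 64 mm diameter, 80 mm high. Origin: centre of its underside. Leave alone.
Not all that is in view belongs to the job. What is shaped like the amber_rod but green or yellow is not meant.

How it is judged:
On the way, in this order (a step that is already met when the one before it is completed fails the run):
1. the V-block is flush against both stops, the amber rod still in its cradle (x of block_corner in the frame of stop_corner between -0.003 and 0.003 m and y of block_corner in the frame of stop_corner between -0.003 and 0.003 m and angle between the y axis of vblock and the y axis of stage, either way round below 0.035 rad and angle between vblock's own z axis and vertical below 0.05 rad and distance of amber_rod from where it was at the start of the episode below 0.03 m), for 0.2 s.
2. the amber rod is lifted out of the cradle by the fingers (height (world z) of amber_rod above 0.075 m and contact force between the fingers and amber_rod above 1 N), for 0.1 s.
At the end, for the whole second after the job is handed in: V-block within 4 mm of both stops, square within 0.04 rad; amber rod in the V, centre within 13 mm, 4 mm across and in height, parallel within 0.05 rad, at rest, touched by the fingers, pressed with over 2.5 N onto each sloping face (weight alone: under 2 N) (x of block_corner in the frame of stop_corner between -0.004 and 0.004 m and y of block_corner in the frame of stop_corner between -0.004 and 0.004 m and angle between the y axis of vblock and the y axis of stage, either way round below 0.04 rad and angle between vblock's own z axis and vertical below 0.05 rad and distance between amber_rod and v_seat below 0.013 m and x of amber_rod in the frame of v_seat between -0.004 and 0.004 m and z of amber_rod in the frame of v_seat between -0.004 and 0.004 m and angle between the y axis of amber_rod and the y axis of vblock, either way round below 0.05 rad and contact force between amber_rod and near_flank above 2.5 N and contact force between amber_rod and far_flank above 2.5 N and contact force between the fingers and amber_rod above 2 N and linear speed of amber_rod below 0.02 m/s); the arm keeps its last pose, push and grip.
It fails at once if the rod is slammed or forced into the V (over 60 N on a sloping face) (contact force between amber_rod and near_flank above 60 N or contact force between amber_rod and far_flank above 60 N).
It fails at once if the amber rod is dropped onto the table (height (world z) of amber_rod below 0.03 m).
It fails at once if the white rod is disturbed (distance of white_rod from where it was at the start of the episode above 0.015 m).
It fails at once if a bystander is knocked about (distance of any of brown_bottle, marker, timer, beaker from where it was at the start of the episode above 0.025 m).
It also fails if it takes over 72 s, if anything falls off the work surface, if the arm or the gripper's body presses on something with over 40 N, if the wrist force passes 120 N, or if a joint passes its speed limit or range.

### The arm

A 6-joint arm with a two-finger parallel gripper is mounted at the origin on the work surface. World frame = base frame: x ahead of the robot, y to its left, z up, the work surface at z = 0. Lengths are in m, angles in rad, forces in N, time in s.
With the tool pointing down it reaches from about 0.275 to 0.75 m from the base axis. Payload 10.2 kg.
Tool frame: the origin (TCP) lies at the centre of the arm's flange, where the gripper is bolted on; the fingertips stand 173 mm ahead of it and the grasp point (between the pads) lies 155 mm ahead of it; z points along the fingers, y is the line along which they close (so a half turn about z gives the same grasp; the last joint's range is limited). The gripper opens to 85 mm and grips with 20 to 120 N. Pads are 22 mm wide; open, the fingers measure 114 mm over their backs; the gripper's body (76 mm by 85 mm) begins 54 mm behind the grasp point. The pads swing forward as they close: fully open they stand 13 mm farther back than shut.
Start: joints at [-1.515, 0.313, 1.498, -0, 1.331, -0.223], TCP at [0.144, -0.505, 0.405] pointing down, gripper open.
Joint ranges: [-2.94, 2.94], [-0.97, 2.17], [0.19, 2.56], [-1.23, 4.37], [0.02, 3.11], [-2.88, 2.88]. Speed limits (rad/s): [2.39, 2.39, 3.01, 3.14, 3.14, 3.14].

### API

Orientations are given as a unit quaternion [x, y, z, w].
In Python, from cell import telemetry, grab_frame, camera_model, order gives the robot as it stands.
- The arm moves only by the shell command python3 -m crank 'ROWS' [FORCE]. ROWS is JSON, a list of rows, each an object of numbers: "dx", "dy", "dz": the shift along the tool's x, y, z in mm; "wx", "wy", "wz": the turn, a rotation vector about the tool's x, y, z in rad; "jaw": the closure, from -1 (fully open) to 1 (shut). A call has 1 to 20 rows; each row is the pose to reach, as a shift and turn from the pose commanded when the call began, along the tool's axes at that moment; what a row does not reach only later rows make up. A row lasts 1/10 s, in which the tool goes at most 50 mm and 8.59 degrees, less where a joint would pass 70% of its speed; a pose out of reach is approached as far as the arm can. A call with a gripper value outside its range is refused whole. The fingers move at their own pace and stop on an object; FORCE is the grip in N (left out, the last holds). Time passes only in rows, so rows that repeat a pose let the fingers close. It gives the time, the measured TCP pose, the force, the opening and the grip force at its end, in the units of the state.
- telemetry.observe(): the state, without advancing time (a new reading comes with each control period).
- grab_frame(name): name is "scene" or "top"; returns the picture (480x640x3 uint8, red, green, blue); there is no depth.
- camera_model(name): a dict with "fx", "fy", "cx", "cy" (pixels), "R" (3x3) and "t" (3): a world point X has camera coordinates R X + t. Camera axes: x right, y down, z forward; pixel columns grow to the right and rows downward; lengths in m; the calibration is good to about 2 mm. A picture is of the moment at which its call begins. camera_model takes no time and is no camera call.
- order.finish_job(): hands the job in; it is judged then, once.
The state is a dict: "clock": time; "joints": joint angles; "dq": joint speeds; "joint_efforts": joint torques, N m; "position": TCP position; "tcp_rot": TCP orientation; "ft_force": force on the tool from outside, world axes, zero at the start; "torque": the same for the moment, N m; "opening": finger opening in m; "finger_force": force on a finger pad.
Only numpy, scipy, OpenCV 4.12 (cv2) and the standard library are available. Lean on these libraries where they do the work, as an engineer would, in place of code of your own. Each camera call takes 0.05 s, during which the arm holds its last target. There are 200 camera calls.

## Working session

There is one attempt and no reset: what is moved stays moved. The work goes in short steps, Python scripts to look and compute and a shell command to move; the robot and the scene stay as the last step left them, time stands still between calls to the robot, and variables do not carry over. Pictures are saved under pics/ and viewed, at most 12 in all, crops included, and the job is handed in when it is done.

```bash
ls; mkdir -p pics; python3 - <<'E'
from cell import telemetry, grab_frame, camera_model, order
import cv2,numpy as np
for n in("scene","top"):
    cv2.imwrite(f"pics/{n}0.png",grab_frame(n)[:,:,::-1]); c=camera_model(n); print(n,c)
print(telemetry.observe())
E
```

```text
pics
scene {'fx': 529.6649627055765, 'fy': 529.6649627055765, 'cx': 326.46617124381567, 'cy': 238.2905260379285, 'R': array([[ 6.36053072e-01,  7.71645143e-01, -5.12767695e-04],
       [ 6.46947220e-01, -5.33628800e-01, -5.44701384e-01],
       [-4.20589805e-01,  3.46127255e-01, -8.38629918e-01]]), 't': array([-0.47803279, -0.21659716,  1.37111129])}
top {'fx': 434.8097835173905, 'fy': 434.8097835173905, 'cx': 319.73989542047065, 'cy': 241.0901045436442, 'R': array([[ 0.01091153, -0.99986796, -0.01204178],
       [-0.99448244, -0.00959466, -0.10446349],
       [ 0.10433416,  0.0131152 , -0.99445582]]), 't': array([0.1531137 , 0.53885666, 1.12247651])}
{'clock': 0.1, 'joints': array([-1.51542370e+00,  3.13359443e-01,  1.49835477e+00, -3.88485145e-06,
        1.33100774e+00, -2.23415442e-01]), 'dq': array([-0.00116755, -0.00186808, -0.00263723, -0.00026044, -0.0008259 ,
        0.0009084 ]), 'joint_efforts': array([ 4.07146144e-03, -4.12892032e+01, -2.60141248e+01, -4.74800777e-05,
        2.98957559e-03, -2.43986813e-05]), 'position': array([ 0.14445309, -0.50469482,  0.40421229]), 'tcp_rot': array([ 9.90300150e-01,  1.38943490e-01,  4.55071676e-05, -5.62818959e-04]), 'ft_force': array([ 0.47596689, -0.89563721, -0.22563814]), 'torque': array([ 0.03042372, -0.00805417, -0.01517691]), 'finger_force': 0.0, 'opening': 0.0849617769798569}
```

View pics/top0.png

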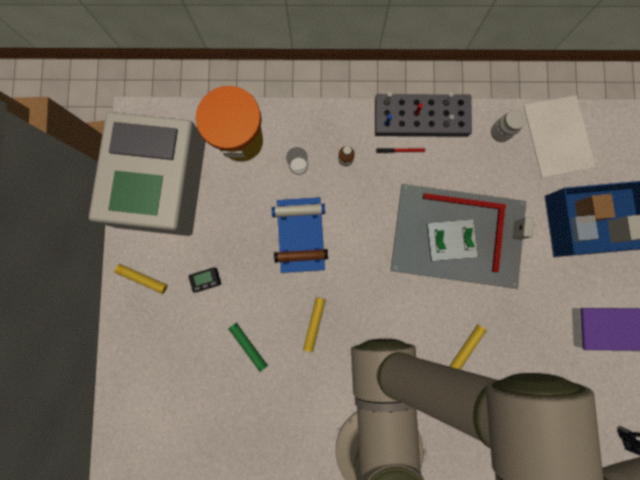

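View pics/scene0.png

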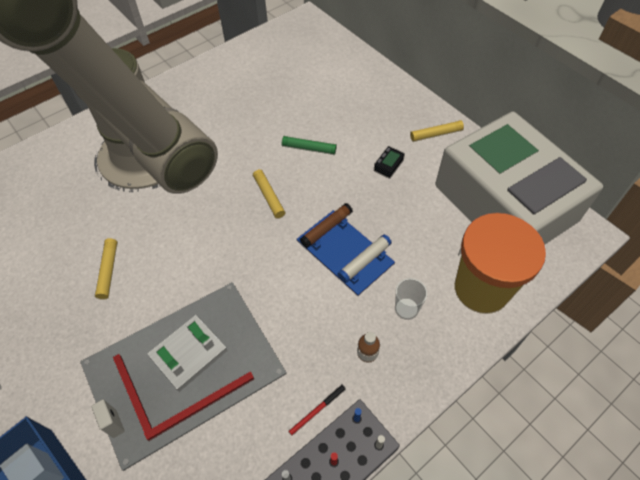

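The top view shows the stage around (460,235), the V-block at (453,240), the amber rod at (301,256) in the near slot, and the white rod at (299,211). The scene view is consistent with that. I'll zoom in for the corners.

```bash
python3 - <<'E'
import cv2
a=cv2.imread("pics/top0.png");b=cv2.imread("pics/scene0.png")
cv2.imwrite("pics/ct.png",cv2.resize(a[180:290,385:535],None,fx=5,fy=5,interpolation=cv2.INTER_CUBIC))
cv2.imwrite("pics/cs.png",cv2.resize(b[280:470,75:290],None,fx=3,fy=3,interpolation=cv2.INTER_CUBIC))
E
```

```text
(no output)
```

View pics/ct.png

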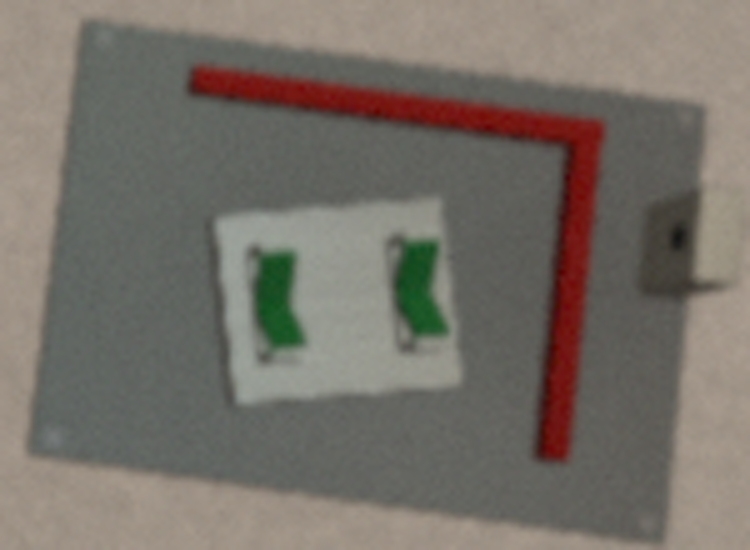

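View pics/cs.png

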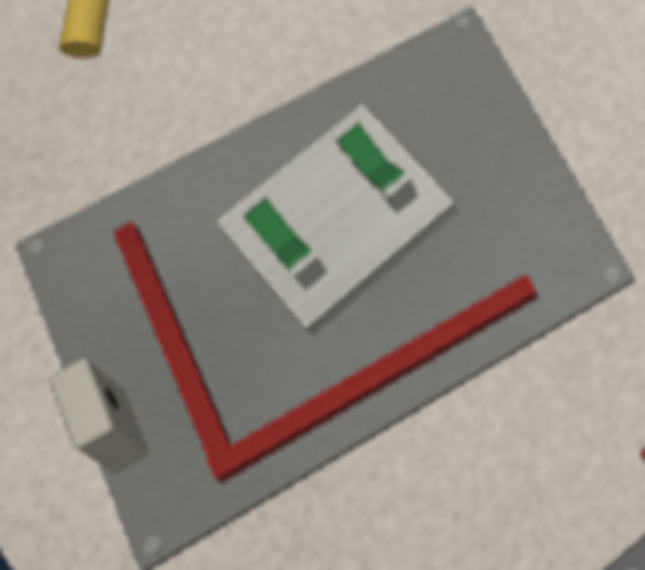

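The stage, stop and block corners are all readable in both crops. Next I fit planar poses to those points, and segment the cradle and rods.

```bash
cat > h.py <<'E'
import numpy as np,cv2
from cell import telemetry, grab_frame, camera_model, order
from scipy.optimize import least_squares
C={n:camera_model(n) for n in("scene","top")}
def proj(n,X):
    c=C[n];p=np.atleast_2d(X)@c["R"].T+c["t"];return np.c_[c["fx"]*p[:,0]/p[:,2]+c["cx"],c["fy"]*p[:,1]/p[:,2]+c["cy"]]
def ray(n,uv,z):
    c=C[n];o=-c["R"].T@c["t"];d=c["R"].T@np.array([(uv[0]-c["cx"])/c["fx"],(uv[1]-c["cy"])/c["fy"],1]);return o+d*(z-o[2])/d[2]
def fit(obs,x0):  # obs: (cam, uv, local x,y, world z)
    def w(p,l,z):
        c,s=np.cos(p[2]),np.sin(p[2]);return [p[0]+c*l[0]-s*l[1],p[1]+s*l[0]+c*l[1],z]
    f=lambda p:np.concatenate([proj(n,w(p,l,z))[0]-uv for n,uv,l,z in obs])
    r=least_squares(f,x0,loss="soft_l1");return r.x,f(r.x).reshape(-1,2)
E
python3 - <<'E'
from h import *
T=lambda u,v:np.array([(u+.5)/5-.5+385,(v+.5)/5-.5+180]); S=lambda u,v:np.array([(u+.5)/3-.5+75,(v+.5)/3-.5+280])
st=[("top",T(82,18),(.12,.17),.01),("top",T(706,103),(.12,-.17),.01),("top",T(662,541),(-.12,-.17),.01),("top",T(28,453),(-.12,.17),.01),("top",T(570,143),(.085,-.095),.026),
("scene",S(632,280),(.12,.17),.01),("scene",S(472,8),(-.12,.17),.01),("scene",S(17,245),(-.12,-.17),.01),("scene",S(145,570),(.12,-.17),.01),("scene",S(230,447),(.085,-.095),.026)]
bl=[("top",T(215,215),(.05,.06),.03),("top",T(441,197),(.05,-.06),.03),("top",T(462,382),(-.05,-.06),.03),("top",T(237,404),(-.05,.06),.03),
("scene",S(218,222),(-.05,-.06),.03),("scene",S(362,104),(-.05,.06),.03),("scene",S(455,202),(.05,.06),.03),("scene",S(307,325),(.05,-.06),.03)]
for nm,o in(("stage",st),("block",bl)):
    for sel in("top","scene",""):
        p,r=fit([x for x in o if sel in x[0]],[.5,-.3,0]); print(nm,sel,p.round(4),np.abs(r).max().round(2))
    if nm=="stage":S0=p
    else:B0=p
c,s=np.cos(S0[2]),np.sin(S0[2]);R=np.array([[c,-s],[s,c]])
print("home",(S0[:2]+R@[.035,-.035]).round(4),"block in stage",(R.T@(B0[:2]-S0[:2])).round(4),B0[2]-S0[2])
# masks
roi={"top":(260,185,340,285),"scene":(285,190,410,305)}
for n in roi:
    im=cv2.imread(f"pics/{n}0.png");x0,y0,x1,y1=roi[n];h=cv2.cvtColor(im[y0:y1,x0:x1],cv2.COLOR_BGR2HSV).astype(int)
    m={"amber":((h[...,0]<15)|(h[...,0]>172))&(h[...,1]>110)&(h[...,2]>30),"white":(h[...,1]<60)&(h[...,2]>205),"blue":(abs(h[...,0]-110)<12)&(h[...,1]>120)}
    for k,a in m.items():
        a=a.astype(np.uint8)
        nl,lab,stt,cen=cv2.connectedComponentsWithStats(a);i=1+np.argmax(stt[1:,4])
        rr=cv2.minAreaRect(np.argwhere(lab==i)[:,::-1].astype(np.float32))
        u=np.array(rr[0])+[x0,y0];print(n,k,u.round(1),rr[1],round(rr[2],1),"A",stt[i,4],ray(n,u,.0458 if k!="blue" else .01).round(4),"ends",[ray(n,q+[x0,y0],.0458 if k!="blue" else .01)[:2].round(3).tolist() for q in cv2.boxPoints(rr)])
E
```

```text
stage top [ 0.5594 -0.2129 -0.1306] 0.62
stage scene [ 0.5617 -0.2138 -0.131 ] 1.64
stage  [ 0.5606 -0.2135 -0.1302] 1.46
block top [ 0.545  -0.1911  0.0964] 0.37
block scene [ 0.5461 -0.1898  0.0947] 0.99
block  [ 0.5456 -0.1902  0.0955] 0.95
home [ 0.5908 -0.2527] block in stage [-0.0179  0.0211] 0.2257223149612615
top amber [300.5 255.2] (8.6301851272583, 47.512413024902344) 86.0 A 392 [0.4982 0.208  0.0458] ends [[0.504, 0.271], [0.514, 0.147], [0.492, 0.145], [0.482, 0.269]]Traceback (most recent call last):
  File "<stdin>", line 21, in <module>
    return _wrapfunc(a, 'argmax', axis=axis, out=out, **kwds)
    return bound(*args, **kwds)
ValueError: attempt to get argmax of an empty sequence
```

```bash
python3 - <<'E'
from h import *
roi={"top":(260,185,340,285),"scene":(285,190,410,305)}
for n in roi:
    im=cv2.imread(f"pics/{n}0.png");x0,y0,x1,y1=roi[n];h=cv2.cvtColor(im[y0:y1,x0:x1],cv2.COLOR_BGR2HSV).astype(int)
    m={"amber":((h[...,0]<12)|(h[...,0]>172))&(h[...,1]>110)&(h[...,2]>30),"blue":(abs(h[...,0]-110)<12)&(h[...,1]>120)}
    for k,a in m.items():
        nl,lab,stt,cen=cv2.connectedComponentsWithStats(a.astype(np.uint8));i=1+np.argmax(stt[1:,4])
        rr=cv2.minAreaRect(np.argwhere(lab==i)[:,::-1].astype(np.float32));z=.0458 if k!="blue" else .01
        u=np.array(rr[0])+[x0,y0];print(n,k,u.round(1),rr[1],"A",stt[i,4],ray(n,u,z)[:2].round(4),"box",[ray(n,q+[x0,y0],z)[:2].round(3).tolist() for q in cv2.boxPoints(rr)])
a=cv2.imread("pics/top0.png")[190:280,265:340];b=cv2.imread("pics/scene0.png")[195:300,290:405]
a=cv2.resize(a,None,fx=5,fy=5,interpolation=2);b=cv2.resize(b,None,fx=3.5,fy=3.5,interpolation=2)
o=np.zeros((max(len(a),len(b)),a.shape[1]+b.shape[1],3),np.uint8);o[:len(a),:a.shape[1]]=a;o[:len(b),a.shape[1]:]=b
cv2.imwrite("pics/cr.png",o);print(a.shape,b.shape)
E
```

```text
top amber [294. 253.] (2.0, 8.0) A 15 [0.5037 0.2251] box [[0.506, 0.236], [0.506, 0.215], [0.501, 0.215], [0.501, 0.236]]
top blue [300.2 232.7] (34.18330001831055, 42.479610443115234) A 1452 [0.5616 0.2119] box [[0.604, 0.273], [0.612, 0.158], [0.52, 0.151], [0.511, 0.265]]
scene amber [345.6 207.1] (8.534918785095215, 3.4139678478240967) A 12 [0.4883 0.2742] box [[0.481, 0.266], [0.476, 0.274], [0.495, 0.282], [0.5, 0.274]]
scene blue [350.3 254.7] (74.46918487548828, 49.29878616333008) A 2632 [0.5767 0.2137] box [[0.499, 0.148], [0.469, 0.272], [0.653, 0.278], [0.674, 0.161]]
(450, 375, 3) (368, 402, 3)
```

View pics/cr.png

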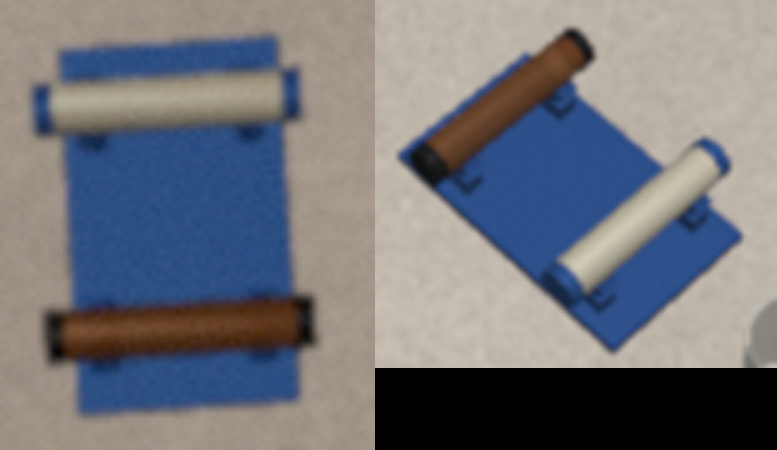

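Clear view: the amber rod runs between its black bands, (54,336)–(305,321) in the left crop, and all four cradle corners are visible.

```bash
python3 - <<'E'
from h import *
from scipy.spatial.transform import Rotation as Ro
T=lambda u,v:np.array([(u+.5)/5-.5+265,(v+.5)/5-.5+190]); S=lambda u,v:np.array([(u-375+.5)/3.5-.5+290,(v+.5)/3.5-.5+195])
L=[(.1,.06),(.1,-.06),(-.1,-.06),(-.1,.06)]
o=[("top",T(*u),l,.01) for u,l in zip([(60,48),(277,36),(300,400),(80,414)],L)]+[("scene",S(*u),l,.01) for u,l in zip([(742,237),(613,352),(400,155),(527,55)],L)]
for s in("top","scene",""):
    p,r=fit([x for x in o if s in x[0]],[.55,.2,0]);print(s,p.round(4),abs(r).max().round(2))
c,s=np.cos(p[2]),np.sin(p[2]);print("amber by cradle",p[:2]+[-.06*c,-.06*s])
for z in(.0458,.05):print(z,ray("top",T(180,329),z),ray("scene",S(505,104),z))
a,b=ray("top",T(54,336),.0458),ray("top",T(305,321),.0458);print(a,b,np.linalg.norm(a-b))
t=telemetry.observe();print(t["position"],Ro.from_quat(t["tcp_rot"]).as_matrix().round(3))
B=np.array([.5456,-.1902]);th=.0955
for y in(.037,-.037):print("rest",y,B+[-np.sin(th)*y,np.cos(th)*y])
E
```

```text
top [0.5576 0.2112 0.0728] 0.42
scene [0.5603 0.2114 0.0702] 1.16
 [0.559  0.2114 0.0715] 1.54
amber by cradle [0.49917822 0.2070809 ]
0.0458 [0.49758283 0.20782966 0.0458    ] [0.49795457 0.21000878 0.0458    ]
0.05 [0.49728331 0.20759041 0.05      ] [0.50018233 0.20817129 0.05      ]
[0.49327151 0.27341488 0.0458    ] [0.50240735 0.14281715 0.0458    ] 0.130916877869768
[ 0.14445309 -0.50469482  0.40421229] [[ 0.961  0.275 -0.   ]
 [ 0.275 -0.961  0.001]
 [ 0.    -0.001 -1.   ]]
rest 0.037 [ 0.54207187 -0.1533686 ]
rest -0.037 [ 0.54912813 -0.2270314 ]
```

```bash
cat >> h.py <<'E'
from scipy.spatial.transform import Rotation as Ro
def go(x,y,z,psi):
    t=telemetry.observe();R=Ro.from_quat(t["tcp_rot"]);c,s=np.cos(psi),np.sin(psi)
    G=Ro.from_matrix(np.array([[c,s,0],[s,-c,0],[0,0,-1.]]));print("d mm",(R.inv().apply(np.array([x,y,z])-t["position"])*1e3).round(1),"w",(R.inv()*G).as_rotvec().round(4))
E
python3 -c "
from h import *
go(.5421,-.1534,.3,1.6663)"
```

```text
d mm [ 478.9 -228.2  104.6] w [-7.0000e-04 -1.0000e-03 -1.3875e+00]
```

```bash
python3 -m crank '[{"dx":240,"dy":-114,"dz":52,"wz":-0.69,"jaw":-1},{"dx":240,"dy":-114,"dz":52,"wz":-0.69,"jaw":-1},{"dx":240,"dy":-114,"dz":52,"wz":-0.69,"jaw":-1},{"dx":240,"dy":-114,"dz":52,"wz":-0.69,"jaw":-1},{"dx":240,"dy":-114,"dz":52,"wz":-0.69,"jaw":-1},{"dx":479,"dy":-228,"dz":105,"wz":-1.387,"jaw":-1},{"dx":479,"dy":-228,"dz":105,"wz":-1.387,"jaw":-1},{"dx":479,"dy":-228,"dz":105,"wz":-1.387,"jaw":-1},{"dx":479,"dy":-228,"dz":105,"wz":-1.387,"jaw":-1},{"dx":479,"dy":-228,"dz":105,"wz":-1.387,"jaw":-1},{"dx":479,"dy":-228,"dz":105,"wz":-1.387,"jaw":-1},{"dx":479,"dy":-228,"dz":105,"wz":-1.387,"jaw":-1},{"dx":479,"dy":-228,"dz":105,"wz":-1.387,"jaw":-1},{"dx":479,"dy":-228,"dz":105,"wz":-1.387,"jaw":-1}]' 40; python3 -c "
from h import *
go(.5421,-.1534,.208,1.6663);print(telemetry.observe()['joints'])"
```

```text
d mm [ 478.9 -228.1  196.6] w [-7.0000e-04 -1.0000e-03 -1.3875e+00]
[-1.51542370e+00  3.13359443e-01  1.49835477e+00 -3.88485145e-06
  1.33100774e+00 -2.23415442e-01]invalid input at $[0]: expected keys dx, dy, dz, wx, wy, wz, jaw
```

```bash
python3 -m crank '[{"dx":240,"dy":-114,"dz":52,"wx":0,"wy":0,"wz":-0.69,"jaw":-1},{"dx":240,"dy":-114,"dz":52,"wx":0,"wy":0,"wz":-0.69,"jaw":-1},{"dx":240,"dy":-114,"dz":52,"wx":0,"wy":0,"wz":-0.69,"jaw":-1},{"dx":240,"dy":-114,"dz":52,"wx":0,"wy":0,"wz":-0.69,"jaw":-1},{"dx":240,"dy":-114,"dz":52,"wx":0,"wy":0,"wz":-0.69,"jaw":-1},{"dx":479,"dy":-228,"dz":105,"wx":0,"wy":0,"wz":-1.387,"jaw":-1},{"dx":479,"dy":-228,"dz":105,"wx":0,"wy":0,"wz":-1.387,"jaw":-1},{"dx":479,"dy":-228,"dz":105,"wx":0,"wy":0,"wz":-1.387,"jaw":-1},{"dx":479,"dy":-228,"dz":105,"wx":0,"wy":0,"wz":-1.387,"jaw":-1},{"dx":479,"dy":-228,"dz":105,"wx":0,"wy":0,"wz":-1.387,"jaw":-1},{"dx":479,"dy":-228,"dz":105,"wx":0,"wy":0,"wz":-1.387,"jaw":-1},{"dx":479,"dy":-228,"dz":105,"wx":0,"wy":0,"wz":-1.387,"jaw":-1}]' 40; python3 -c "
from h import *
go(.5421,-.1534,.208,1.6663);print(telemetry.observe()['joints'])"
```

```text
clock: 1.3
position: [0.5442, -0.1505, 0.298]
tcp_rot: [0.671, 0.741, 0.0, -0.001]
ft_force: [-0.9, -0.7, -0.9]
opening: 0.0855
finger_force: 0.0
d mm [-2.9 -2.3 90. ] w [-0.0014 -0.0018  0.0041]
[-4.77336628e-01  5.00828212e-01  1.51518565e+00  8.10268530e-04
  1.12769732e+00 -5.77337084e-01]
```

```bash
python3 -m crank '[{"dx":-3,"dy":-2.3,"dz":40,"wx":0,"wy":0,"wz":0.004,"jaw":-1},{"dx":-3,"dy":-2.3,"dz":65,"wx":0,"wy":0,"wz":0.004,"jaw":-1},{"dx":-3,"dy":-2.3,"dz":80,"wx":0,"wy":0,"wz":0.004,"jaw":-1},{"dx":-3,"dy":-2.3,"dz":90,"wx":0,"wy":0,"wz":0.004,"jaw":-1},{"dx":-3,"dy":-2.3,"dz":90,"wx":0,"wy":0,"wz":0.004,"jaw":-1}]'
python3 - <<'E'
from h import *
t=telemetry.observe();print(t["position"])
for n,(x0,y0,x1,y1) in {"top":(385,180,535,290),"scene":(75,280,290,470)}.items():
    im=grab_frame(n)[y0:y1,x0:x1,::-1]; cv2.imwrite(f"pics/{n}1.png",cv2.resize(im,None,fx=2.6 if n=="top" else 1.85,fy=2.6 if n=="top" else 1.85,interpolation=2))
a=cv2.imread("pics/top1.png");b=cv2.imread("pics/scene1.png");m=max(len(a),len(b))
cv2.imwrite("pics/v1.png",np.hstack([cv2.copyMakeBorder(q,0,m-len(q),0,0,0) for q in(a,b)]))
E
```

```text
clock: 1.8
position: [0.5398, -0.1572, 0.2088]
tcp_rot: [0.674, 0.738, -0.0, -0.001]
ft_force: [-0.3, -0.9, 0.2]
opening: 0.0857
finger_force: 0.0
[ 0.53980158 -0.15721569  0.2087892 ]
```

View pics/v1.png

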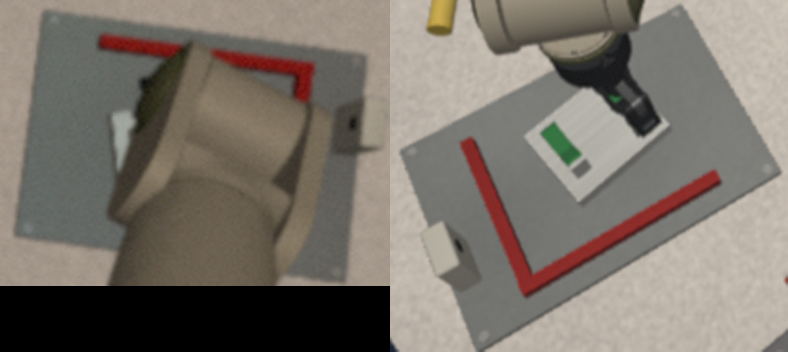

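The fingers straddle the left rest (far finger at (645,125)). The commanded pose after the first move was already right, so I undo that small correction and close.

```bash
python3 -m crank '[{"dx":3,"dy":2.3,"dz":2,"wx":0,"wy":0,"wz":-0.004,"jaw":-1},{"dx":3,"dy":2.3,"dz":2,"wx":0,"wy":0,"wz":-0.004,"jaw":1},{"dx":3,"dy":2.3,"dz":2,"wx":0,"wy":0,"wz":-0.004,"jaw":1},{"dx":3,"dy":2.3,"dz":2,"wx":0,"wy":0,"wz":-0.004,"jaw":1},{"dx":3,"dy":2.3,"dz":2,"wx":0,"wy":0,"wz":-0.004,"jaw":1},{"dx":3,"dy":2.3,"dz":2,"wx":0,"wy":0,"wz":-0.004,"jaw":1},{"dx":3,"dy":2.3,"dz":2,"wx":0,"wy":0,"wz":-0.004,"jaw":1}]' 40; python3 - <<'E'
from h import *
S0=np.array([.5606,-.2135]);th=-.1302;R=np.array([[np.cos(th),-np.sin(th)],[np.sin(th),np.cos(th)]])
for g in([.035,.002],[.027,.010]):
    w=S0+R@g;print(g,w);go(w[0],w[1],.2068,th+np.pi/2)
E
```

```text
clock: 2.6
position: [0.5423, -0.1536, 0.2083]
tcp_rot: [0.673, 0.74, 0.0, 0.0]
ft_force: [-1.6, 2.1, 6.6]
opening: 0.0601
finger_force: 44.6
[0.035, 0.002] [ 0.59556342 -0.21606106]
d mm [-67.2  47.1   1.5] w [ 0.0003 -0.      0.2252]
[0.027, 0.01] [ 0.5886698  -0.20709012]
d mm [-57.6  41.1   1.5] w [ 0.0003 -0.      0.2252]
```

```bash
python3 -m crank '[{"dx":-10,"dy":7,"dz":0,"wx":0,"wy":0,"wz":0.04,"jaw":1},{"dx":-22,"dy":16,"dz":0,"wx":0,"wy":0,"wz":0.09,"jaw":1},{"dx":-36,"dy":26,"dz":0,"wx":0,"wy":0,"wz":0.14,"jaw":1},{"dx":-50,"dy":36,"dz":0,"wx":0,"wy":0,"wz":0.2,"jaw":1},{"dx":-57.6,"dy":41,"dz":0,"wx":0,"wy":0,"wz":0.225,"jaw":1},{"dx":-57.6,"dy":41,"dz":0,"wx":0,"wy":0,"wz":0.225,"jaw":1},{"dx":-57.6,"dy":41,"dz":0,"wx":0,"wy":0,"wz":0.225,"jaw":1}]'; python3 - <<'E'
from h import *
n="scene";x0,y0,x1,y1=75,280,290,470
cv2.imwrite("pics/s2.png",cv2.resize(grab_frame(n)[y0:y1,x0:x1,::-1],None,fx=3,fy=3,interpolation=2))
E
```

```text
clock: 3.3
position: [0.5889, -0.2076, 0.2084]
tcp_rot: [0.752, 0.66, 0.0, 0.001]
ft_force: [2.8, -1.5, 2.7]
opening: 0.0602
finger_force: 44.4
```

View pics/s2.png

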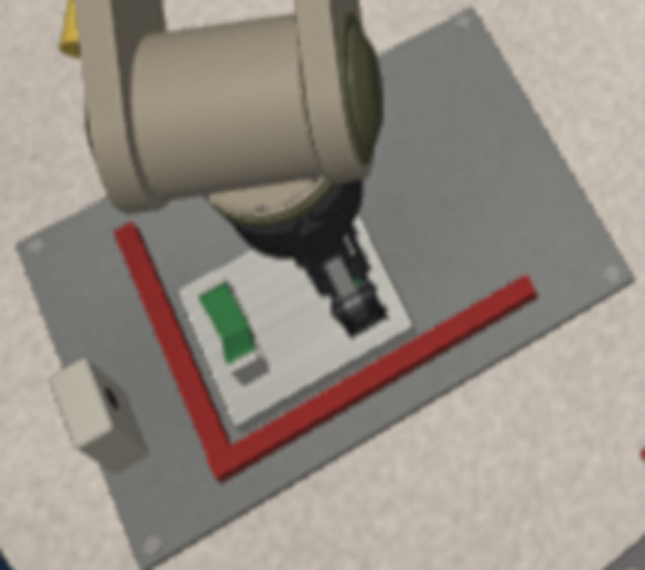

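The block now sits square, a few mm short of both stops (its far right corner is near (235,425)). Tool +y drives it toward the far stop and tool −x toward the right stop, so I creep and watch the force.

```bash
python3 -m crank '[{"dx":-2,"dy":2,"dz":0,"wx":0,"wy":0,"wz":0,"jaw":1},{"dx":-4,"dy":4,"dz":0,"wx":0,"wy":0,"wz":0,"jaw":1},{"dx":-5,"dy":5,"dz":0,"wx":0,"wy":0,"wz":0,"jaw":1},{"dx":-5,"dy":5,"dz":0,"wx":0,"wy":0,"wz":0,"jaw":1}]'; python3 -m crank '[{"dx":0,"dy":1,"dz":0,"wx":0,"wy":0,"wz":0,"jaw":1},{"dx":0,"dy":1.5,"dz":0,"wx":0,"wy":0,"wz":0,"jaw":1},{"dx":0,"dy":1.5,"dz":0,"wx":0,"wy":0,"wz":0,"jaw":1}]'; python3 -m crank '[{"dx":0,"dy":0.8,"dz":0,"wx":0,"wy":0,"wz":0,"jaw":1},{"dx":0,"dy":1.5,"dz":0,"wx":0,"wy":0,"wz":0,"jaw":1},{"dx":0,"dy":1.5,"dz":0,"wx":0,"wy":0,"wz":0,"jaw":1}]'
```

```text
clock: 3.75
position: [0.5926, -0.212, 0.2083]
tcp_rot: [0.751, 0.66, 0.0, -0.001]
ft_force: [-4.9, 5.6, 10.6]
opening: 0.0603
finger_force: 45.2
clock: 4.05
position: [0.5938, -0.2124, 0.2083]
tcp_rot: [0.751, 0.66, -0.0, -0.001]
ft_force: [-7.9, 4.2, 12.1]
opening: 0.0601
finger_force: 45.3
clock: 4.35
position: [0.5953, -0.2129, 0.2084]
tcp_rot: [0.752, 0.66, -0.001, -0.001]
ft_force: [-8.2, 3.3, 10.5]
opening: 0.0601
finger_force: 45.3
```

```bash
for i in 1 2; do python3 -m crank '[{"dx":0,"dy":0.8,"dz":0,"wx":0,"wy":0,"wz":0,"jaw":1},{"dx":0,"dy":0.8,"dz":0,"wx":0,"wy":0,"wz":0,"jaw":1},{"dx":0,"dy":0.8,"dz":0,"wx":0,"wy":0,"wz":0,"jaw":1}]'; done;  python3 -m crank '[{"dx":-1,"dy":0,"dz":0,"wx":0,"wy":0,"wz":0,"jaw":1},{"dx":-2,"dy":0,"dz":0,"wx":0,"wy":0,"wz":0,"jaw":1},{"dx":-2,"dy":0,"dz":0,"wx":0,"wy":0,"wz":0,"jaw":1}]'
```

```text
clock: 4.65
position: [0.5958, -0.213, 0.2084]
tcp_rot: [0.751, 0.66, -0.001, -0.002]
ft_force: [-12.3, 2.8, 13.3]
opening: 0.0603
finger_force: 45.5
clock: 4.95
position: [0.5962, -0.2131, 0.2085]
tcp_rot: [0.751, 0.66, -0.002, -0.003]
ft_force: [-17.4, 4.2, 15.9]
opening: 0.0602
finger_force: 45.9
clock: 5.25
position: [0.5962, -0.2137, 0.2085]
tcp_rot: [0.751, 0.66, -0.001, -0.004]
ft_force: [-15.7, 13.5, 18.9]
opening: 0.06
finger_force: 46.2
```

```bash
for i in 1 2; do python3 -m crank '[{"dx":-1,"dy":0,"dz":0,"wx":0,"wy":0,"wz":0,"jaw":1},{"dx":-1,"dy":0,"dz":0,"wx":0,"wy":0,"wz":0,"jaw":1},{"dx":-1,"dy":0,"dz":0,"wx":0,"wy":0,"wz":0,"jaw":1}]'; done; python3 - <<'E'
from h import *
t=telemetry.observe();print(t["torque"]);print(Ro.from_quat(t["tcp_rot"]).as_matrix().round(3))
for n,(x0,y0,x1,y1) in {"scene":(110,350,240,450)}.items():
    cv2.imwrite("pics/s3.png",cv2.resize(grab_frame(n)[y0:y1,x0:x1,::-1],None,fx=6,fy=6,interpolation=2))
E
```

```text
clock: 5.55
position: [0.5961, -0.2144, 0.2083]
tcp_rot: [0.751, 0.66, -0.001, -0.004]
ft_force: [-14.9, 13.4, 19.1]
opening: 0.0603
finger_force: 46.2
clock: 5.85
position: [0.5961, -0.2151, 0.2082]
tcp_rot: [0.751, 0.66, -0.0, -0.004]
ft_force: [-13.5, 15.3, 17.9]
opening: 0.0601
finger_force: 46.3
[2.2318655  1.7061866  0.22700777]
[[ 0.128  0.992 -0.006]
 [ 0.992 -0.128  0.006]
 [ 0.005 -0.007 -1.   ]]
```

View pics/s3.png

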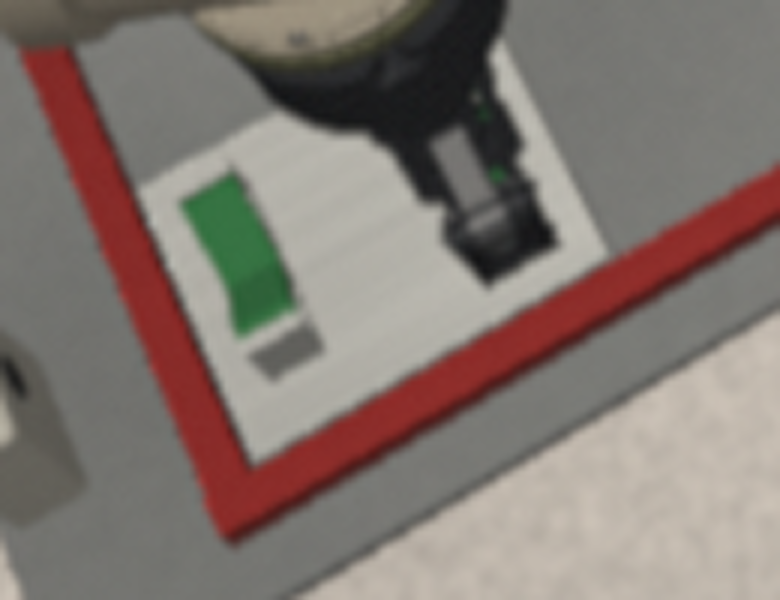

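The block looks nearly flush on both stops, but it is still creeping toward the right one, so I keep going.

```bash
for i in 1 2 3; do python3 -m crank '[{"dx":-1,"dy":0,"dz":0,"wx":0,"wy":0,"wz":0,"jaw":1},{"dx":-1,"dy":0,"dz":0,"wx":0,"wy":0,"wz":0,"jaw":1},{"dx":-1,"dy":0,"dz":0,"wx":0,"wy":0,"wz":0,"jaw":1}]' | grep -E "pos|ft_"; done
```

```text
position: [0.596, -0.2155, 0.2082]
ft_force: [-13.3, 19.9, 17.4]
position: [0.596, -0.2159, 0.2082]
ft_force: [-13.7, 23.4, 18.9]
position: [0.5959, -0.2167, 0.2082]
ft_force: [-13.0, 24.7, 20.1]
```

Force rises at the right stop too (about 25 N). I release, lift, and measure.

```bash
python3 -m crank '[{"dx":0,"dy":0,"dz":0,"wx":0,"wy":0,"wz":0,"jaw":-1},{"dx":0,"dy":0,"dz":0,"wx":0,"wy":0,"wz":0,"jaw":-1},{"dx":0,"dy":0,"dz":0,"wx":0,"wy":0,"wz":0,"jaw":-1},{"dx":0,"dy":0,"dz":0,"wx":0,"wy":0,"wz":0,"jaw":-1},{"dx":0,"dy":0,"dz":-20,"wx":0,"wy":0,"wz":0,"jaw":-1},{"dx":0,"dy":0,"dz":-60,"wx":0,"wy":0,"wz":0,"jaw":-1},{"dx":0,"dy":0,"dz":-100,"wx":0,"wy":0,"wz":0,"jaw":-1},{"dx":0,"dy":0,"dz":-100,"wx":0,"wy":0,"wz":0,"jaw":-1},{"dx":0,"dy":0,"dz":-100,"wx":0,"wy":0,"wz":0,"jaw":-1}]'; python3 - <<'E'
from h import *
t=telemetry.observe();print(t["position"],t["ft_force"]);print(Ro.from_quat(t["tcp_rot"]).as_matrix().round(3))
go(.499,.2080,.24,.0715+np.pi/2)
E
```

```text
clock: 7.7
position: [0.5964, -0.2205, 0.3081]
tcp_rot: [0.752, 0.66, 0.0, 0.001]
ft_force: [-0.1, 0.5, -0.2]
opening: 0.0856
finger_force: 0.0
[ 0.59638733 -0.22047657  0.30805727] [-0.08882002  0.52982387 -0.16516222]
[[ 0.13   0.992  0.001]
 [ 0.992 -0.13  -0.001]
 [-0.     0.001 -1.   ]]
d mm [ 412.2 -152.3   67.7] w [ 0.0009  0.0006 -0.2017]
```

```bash
python3 -m crank '[{"dx":40,"dy":-15,"dz":0,"wx":0,"wy":0,"wz":-0.05,"jaw":-1},{"dx":88,"dy":-33,"dz":0,"wx":0,"wy":0,"wz":-0.1,"jaw":-1},{"dx":136,"dy":-50,"dz":0,"wx":0,"wy":0,"wz":-0.2017,"jaw":-1},{"dx":180,"dy":-67,"dz":0,"wx":0,"wy":0,"wz":-0.2017,"jaw":-1},{"dx":228,"dy":-84,"dz":0,"wx":0,"wy":0,"wz":-0.2017,"jaw":-1},{"dx":274,"dy":-101,"dz":0,"wx":0,"wy":0,"wz":-0.2017,"jaw":-1},{"dx":320,"dy":-118,"dz":0,"wx":0,"wy":0,"wz":-0.2017,"jaw":-1},{"dx":365,"dy":-135,"dz":0,"wx":0,"wy":0,"wz":-0.2017,"jaw":-1},{"dx":412,"dy":-153,"dz":0,"wx":0,"wy":0,"wz":-0.2017,"jaw":-1},{"dx":412,"dy":-153,"dz":0,"wx":0,"wy":0,"wz":-0.2017,"jaw":-1},{"dx":412,"dy":-153,"dz":0,"wx":0,"wy":0,"wz":-0.2017,"jaw":-1},{"dx":412,"dy":-153,"dz":0,"wx":0,"wy":0,"wz":-0.2017,"jaw":-1}]'; python3 - <<'E'
from h import *
go(.4985,.2080,.205,.0715+np.pi/2)
a=grab_frame("top")[180:290,385:535,::-1];b=grab_frame("scene")[340:450,100:240,::-1]
a=cv2.resize(a,None,fx=2.66,fy=2.66,interpolation=2);b=cv2.resize(b,None,fx=2.8,fy=2.8,interpolation=2);m=max(len(a),len(b))
cv2.imwrite("pics/v4.png",np.hstack([cv2.copyMakeBorder(q,0,m-len(q),0,0,0) for q in(a,b)]));print(a.shape,b.shape)
E
```

```text
clock: 8.9
position: [0.4985, 0.2071, 0.3068]
tcp_rot: [0.682, 0.732, -0.001, -0.0]
ft_force: [0.5, 0.1, 0.9]
opening: 0.0853
finger_force: 0.0
d mm [  1.    0.3 101.8] w [-0.0015  0.0004 -0.0009]
(293, 399, 3) (308, 392, 3)
```

View pics/v4.png

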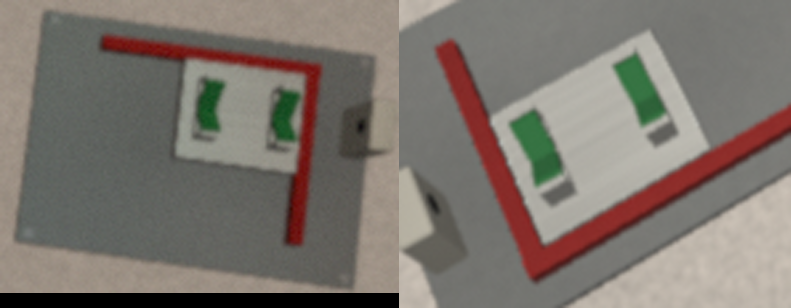

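The block looks flush in both views. A quick numeric check, then the descent onto the rod.

```bash
python3 - <<'E'
from h import *
T=lambda u,v:np.array([(u+.5)/2.66-.5+385,(v+.5)/2.66-.5+180]); S=lambda u,v:np.array([(u-399+.5)/2.8-.5+100,(v+.5)/2.8-.5+340])
o=[("top",T(176,156),(-.05,.06),.03),("top",T(184,58),(.05,.06),.03),("top",T(295,173),(-.05,-.06),.03),("scene",S(493,116),(-.05,-.06),.03),("scene",S(650,31),(-.05,.06),.03),("scene",S(709,150),(.05,.06),.03),("scene",S(543,243),(.05,-.06),.03)]
S0=np.array([.5606,-.2135]);th=-.1302;R=np.array([[np.cos(th),-np.sin(th)],[np.sin(th),np.cos(th)]])
for s in("top","scene",""):
    p,r=fit([x for x in o if s in x[0]],[.59,-.25,-.13]);print(s,p.round(4),abs(r).max().round(2),"in stage",(R.T@(p[:2]-S0)).round(4))
E
python3 -m crank '[{"dx":1,"dy":0,"dz":40,"wx":0,"wy":0,"wz":0,"jaw":-1},{"dx":1,"dy":0,"dz":75,"wx":0,"wy":0,"wz":0,"jaw":-1},{"dx":1,"dy":0,"dz":95,"wx":0,"wy":0,"wz":0,"jaw":-1},{"dx":1,"dy":0,"dz":108,"wx":0,"wy":0,"wz":0,"jaw":-1},{"dx":1,"dy":0,"dz":108,"wx":0,"wy":0,"wz":0,"jaw":-1},{"dx":1,"dy":0,"dz":108,"wx":0,"wy":0,"wz":0,"jaw":-1}]'
```

```text
top [ 0.5896 -0.2514 -0.123 ] 0.57 in stage [ 0.0336 -0.0338]
scene [ 0.5912 -0.2516 -0.1454] 1.29 in stage [ 0.0353 -0.0338]
 [ 0.5904 -0.2517 -0.1375] 1.65 in stage [ 0.0345 -0.034 ]
clock: 9.6
position: [0.4986, 0.2087, 0.2005]
tcp_rot: [0.682, 0.732, 0.0, 0.0]
ft_force: [-0.5, -0.4, 0.1]
opening: 0.0856
finger_force: 0.0
```

```bash
python3 -m crank '[{"dx":0,"dy":0,"dz":1,"wx":0,"wy":0,"wz":0,"jaw":0},{"dx":0,"dy":0,"dz":1,"wx":0,"wy":0,"wz":0,"jaw":0.3},{"dx":0,"dy":0,"dz":1,"wx":0,"wy":0,"wz":0,"jaw":1},{"dx":0,"dy":0,"dz":1,"wx":0,"wy":0,"wz":0,"jaw":1},{"dx":0,"dy":0,"dz":1,"wx":0,"wy":0,"wz":0,"jaw":1},{"dx":0,"dy":0,"dz":1,"wx":0,"wy":0,"wz":0,"jaw":1},{"dx":0,"dy":0,"dz":1,"wx":0,"wy":0,"wz":0,"jaw":1}]' 40
```

```text
clock: 10.3
position: [0.498, 0.2091, 0.1992]
tcp_rot: [0.681, 0.732, -0.0, -0.0]
ft_force: [-3.5, -0.5, 5.1]
opening: 0.027
finger_force: 39.1
```

```bash
python3 -m crank '[{"dx":0,"dy":0,"dz":-20,"wx":0,"wy":0,"wz":0,"jaw":1},{"dx":0,"dy":0,"dz":-50,"wx":0,"wy":0,"wz":0,"jaw":1},{"dx":0,"dy":0,"dz":-80,"wx":0,"wy":0,"wz":0,"jaw":1},{"dx":0,"dy":0,"dz":-110,"wx":0,"wy":0,"wz":0,"jaw":1},{"dx":0,"dy":0,"dz":-110,"wx":0,"wy":0,"wz":0,"jaw":1},{"dx":0,"dy":0,"dz":-110,"wx":0,"wy":0,"wz":0,"jaw":1}]'; python3 - <<'E'
from h import *
for h in([.035,-.035],):
    S0=np.array([.5606,-.2135]);th=-.1302;R=np.array([[np.cos(th),-np.sin(th)],[np.sin(th),np.cos(th)]]);w=S0+R@h;print(w);go(w[0],w[1],.3085,th+np.pi/2)
n,(x0,y0,x1,y1)="scene",(230,100,430,300)
cv2.imwrite("pics/s5.png",cv2.resize(grab_frame(n)[y0:y1,x0:x1,::-1],None,fx=2.9,fy=2.9,interpolation=2))
E
```

```text
clock: 10.9
position: [0.4979, 0.209, 0.3085]
tcp_rot: [0.681, 0.732, -0.0, -0.0]
ft_force: [-0.1, -1.2, -2.7]
opening: 0.0267
finger_force: 40.0
[ 0.59075962 -0.25274789]
d mm [-467.2   59.5   -0. ] w [-0.      0.      0.2019]
```

View pics/s5.png

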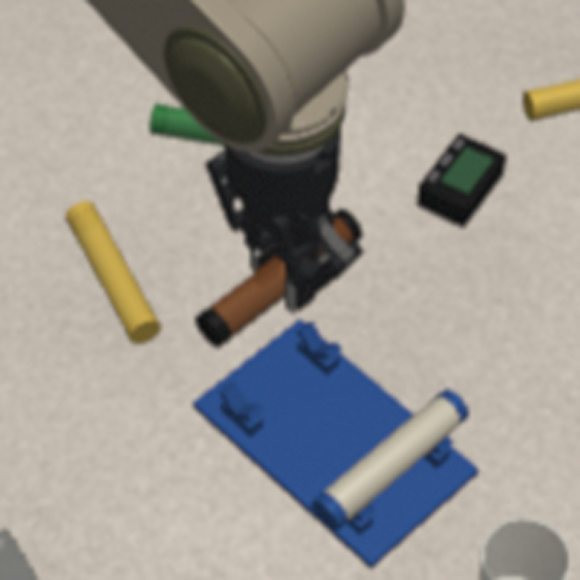

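The rod is in the fingers, held near its middle (ends at (213,328) and (348,222)). The white rod is undisturbed. Now I carry it over the V.

```bash
python3 -c "
from h import *
f=lambda u,v:ray('scene',[(u+.5)/2.9-.5+230,(v+.5)/2.9-.5+100],.155)
a,b=f(213,328),f(348,222);print(a,b,(a+b)/2,np.linalg.norm(a-b))"
python3 -m crank '[{"dx":-20,"dy":3,"dz":0,"wx":0,"wy":0,"wz":0.02,"jaw":1},{"dx":-55,"dy":7,"dz":0,"wx":0,"wy":0,"wz":0.05,"jaw":1},{"dx":-95,"dy":12,"dz":0,"wx":0,"wy":0,"wz":0.08,"jaw":1},{"dx":-140,"dy":18,"dz":0,"wx":0,"wy":0,"wz":0.1,"jaw":1},{"dx":-185,"dy":23,"dz":0,"wx":0,"wy":0,"wz":0.12,"jaw":1},{"dx":-230,"dy":29,"dz":0,"wx":0,"wy":0,"wz":0.14,"jaw":1},{"dx":-275,"dy":35,"dz":0,"wx":0,"wy":0,"wz":0.16,"jaw":1},{"dx":-320,"dy":41,"dz":0,"wx":0,"wy":0,"wz":0.18,"jaw":1},{"dx":-365,"dy":46,"dz":0,"wx":0,"wy":0,"wz":0.2019,"jaw":1},{"dx":-405,"dy":52,"dz":0,"wx":0,"wy":0,"wz":0.2019,"jaw":1},{"dx":-440,"dy":56,"dz":0,"wx":0,"wy":0,"wz":0.2019,"jaw":1},{"dx":-460,"dy":58.5,"dz":0,"wx":0,"wy":0,"wz":0.2019,"jaw":1},{"dx":-467,"dy":59.5,"dz":0,"wx":0,"wy":0,"wz":0.2019,"jaw":1},{"dx":-467,"dy":59.5,"dz":0,"wx":0,"wy":0,"wz":0.2019,"jaw":1},{"dx":-467,"dy":59.5,"dz":0,"wx":0,"wy":0,"wz":0.2019,"jaw":1},{"dx":-467,"dy":59.5,"dz":0,"wx":0,"wy":0,"wz":0.2019,"jaw":1}]'
```

```text
[0.50311513 0.1432548  0.155     ] [0.49076367 0.27931264 0.155     ] [0.4969394  0.21128372 0.155     ] 0.1366173284811802
clock: 12.55
position: [0.591, -0.2513, 0.3086]
tcp_rot: [0.751, 0.66, -0.0, -0.0]
ft_force: [-0.0, 0.3, -1.9]
opening: 0.027
finger_force: 39.9
```

Across-V alignment agrees with the contact measurement (stage x 35.0 vs 35.3 mm). I descend to 10 mm above the seat, then creep.

```bash
python3 -m crank '[{"dx":0,"dy":0,"dz":25,"wx":0,"wy":0,"wz":0,"jaw":1},{"dx":0,"dy":0,"dz":55,"wx":0,"wy":0,"wz":0,"jaw":1},{"dx":0,"dy":0,"dz":75,"wx":0,"wy":0,"wz":0,"jaw":1},{"dx":0,"dy":0,"dz":85,"wx":0,"wy":0,"wz":0,"jaw":1},{"dx":0,"dy":0,"dz":87,"wx":0,"wy":0,"wz":0,"jaw":1},{"dx":0,"dy":0,"dz":87,"wx":0,"wy":0,"wz":0,"jaw":1},{"dx":0,"dy":0,"dz":87,"wx":0,"wy":0,"wz":0,"jaw":1}]'; for i in 1 2 3 4; do python3 -m crank '[{"dx":0,"dy":0,"dz":1,"wx":0,"wy":0,"wz":0,"jaw":1},{"dx":0,"dy":0,"dz":1.5,"wx":0,"wy":0,"wz":0,"jaw":1},{"dx":0,"dy":0,"dz":1.5,"wx":0,"wy":0,"wz":0,"jaw":1}]' | grep -E "pos|ft_f"; done
```

```text
clock: 13.25
position: [0.5912, -0.2525, 0.223]
tcp_rot: [0.752, 0.66, 0.0, 0.001]
ft_force: [0.0, -0.3, -2.0]
opening: 0.0269
finger_force: 39.9
position: [0.5909, -0.2525, 0.2204]
ft_force: [0.1, -0.5, -1.8]
position: [0.5909, -0.2525, 0.2186]
ft_force: [0.3, 0.2, -2.2]
position: [0.5909, -0.2525, 0.217]
ft_force: [-0.2, 0.1, -1.0]
position: [0.5909, -0.2525, 0.2156]
ft_force: [0.2, -0.3, -2.7]
```

```bash
for i in 1 2 3 4; do python3 -m crank '[{"dx":0,"dy":0,"dz":0.4,"wx":0,"wy":0,"wz":0,"jaw":1},{"dx":0,"dy":0,"dz":0.8,"wx":0,"wy":0,"wz":0,"jaw":1},{"dx":0,"dy":0,"dz":0.8,"wx":0,"wy":0,"wz":0,"jaw":1}]' | grep -E "pos|ft_f"; done
```

```text
position: [0.5909, -0.2525, 0.2148]
ft_force: [-0.3, -0.5, -1.2]
position: [0.5909, -0.2525, 0.2142]
ft_force: [-0.1, 0.5, 0.6]
position: [0.5909, -0.2525, 0.214]
ft_force: [-4.5, 1.2, 6.0]
position: [0.5908, -0.2525, 0.2139]
ft_force: [-7.2, 2.2, 11.5]
```

Contact is at the predicted height. The lateral −x force says the far flank carries more load, so I shift slightly toward −x to balance.

```bash
python3 -m crank '[{"dx":0,"dy":-0.4,"dz":0,"wx":0,"wy":0,"wz":0,"jaw":1},{"dx":0,"dy":-0.7,"dz":0,"wx":0,"wy":0,"wz":0,"jaw":1},{"dx":0,"dy":-0.7,"dz":0,"wx":0,"wy":0,"wz":0,"jaw":1},{"dx":0,"dy":-0.7,"dz":0,"wx":0,"wy":0,"wz":0,"jaw":1}]'
```

```text
clock: 16.05
position: [0.5902, -0.2525, 0.2134]
tcp_rot: [0.752, 0.66, -0.0, 0.0]
ft_force: [-3.4, 0.8, 6.5]
opening: 0.0268
finger_force: 40.7
```

```bash
python3 -m crank '[{"dx":0,"dy":-0.3,"dz":0.4,"wx":0,"wy":0,"wz":0,"jaw":1},{"dx":0,"dy":-0.4,"dz":0.8,"wx":0,"wy":0,"wz":0,"jaw":1},{"dx":0,"dy":-0.4,"dz":0.8,"wx":0,"wy":0,"wz":0,"jaw":1},{"dx":0,"dy":-0.4,"dz":0.8,"wx":0,"wy":0,"wz":0,"jaw":1},{"dx":0,"dy":-0.4,"dz":0.8,"wx":0,"wy":0,"wz":0,"jaw":1}]'; python3 - <<'E'
from h import *
a=grab_frame("scene")[340:450,100:240,::-1]
f=[telemetry.observe()]
for _ in range(3): grab_frame("top");f.append(telemetry.observe())
print(np.mean([t["ft_force"] for t in f],0),f[-1]["position"])
cv2.imwrite("pics/v6.png",cv2.resize(a,None,fx=5,fy=5,interpolation=2))
E
```

```text
clock: 16.55
position: [0.5899, -0.2525, 0.2132]
tcp_rot: [0.752, 0.66, 0.0, 0.001]
ft_force: [-5.7, 2.3, 10.0]
opening: 0.0268
finger_force: 41.0
[-5.59805579  1.71940228 10.75445028] [ 0.58989681 -0.25253191  0.21322588]
```

View pics/v6.png

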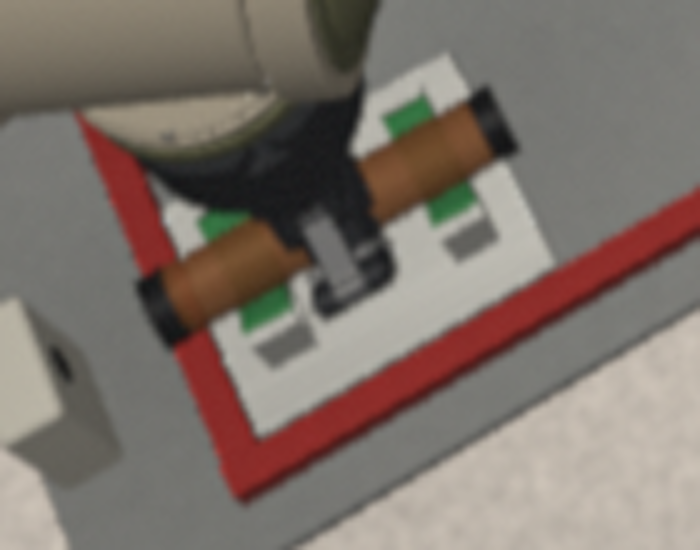

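The rod lies along the V, with the block still flush on both stops (ends at (160,312) and (497,120)). I make one more balancing nudge and check the centring.

```bash
python3 -m crank '[{"dx":0,"dy":-0.4,"dz":0.2,"wx":0,"wy":0,"wz":0,"jaw":1},{"dx":0,"dy":-0.8,"dz":0.3,"wx":0,"wy":0,"wz":0,"jaw":1},{"dx":0,"dy":-0.8,"dz":0.3,"wx":0,"wy":0,"wz":0,"jaw":1},{"dx":0,"dy":-0.8,"dz":0.3,"wx":0,"wy":0,"wz":0,"jaw":1},{"dx":0,"dy":-0.8,"dz":0.3,"wx":0,"wy":0,"wz":0,"jaw":1}]'; python3 - <<'E'
from h import *
f=[]
for _ in range(4): grab_frame("top");f.append(telemetry.observe())
F=np.mean([t["ft_force"] for t in f],0);print(F,f[-1]["position"])
th=-.1302;l=F[0]*np.cos(th)+F[1]*np.sin(th);d=F[2]+2;print("far,near",(d-l)/2**.5,(d+l)/2**.5)
g=lambda u,v:ray("scene",[(u+.5)/5-.5+100,(v+.5)/5-.5+340],.0598)
a,b=g(160,312),g(497,120);print((a+b)/2,np.linalg.norm(a-b),np.arctan2(*(a-b)[:2]))
E
```

```text
clock: 17.25
position: [0.5895, -0.2524, 0.2131]
tcp_rot: [0.752, 0.66, 0.001, 0.002]
ft_force: [-1.7, 1.3, 9.1]
opening: 0.0265
finger_force: 40.9
[-1.43115801  1.92961153  8.94407757] [ 0.58948146 -0.25241739  0.21316109]
far,near 8.91919630857234 6.5580666188827355
[ 0.59016353 -0.25368699  0.0598    ] 0.1344622606906519 -3.0200186312909483
```

Loads are balanced at about 9 N on the far flank and 6.5 N on the near one. The rod is centred within about 2 mm and parallel, so I hand in.

```bash
python3 -c "
from cell import order
print(order.finish_job())"
```

```text
the job is handed in; nothing more can be done
None
```

I handed the job in with the V-block flush on both stops and the amber rod centred in the V, held pressed with about 9 N at the wrist (roughly 9 N on the far faces and 6.5 N on the near, worked out from wrist force); no verdict came back.

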